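# Find and mark the tight spot of a bench turntable

### The job

The bench turntable rubs on its shoe somewhere in its turn. First unload every tube offcut from it and lay them side by side on top of the narrow red rail; then turn the disc round by its crank knob, feel for the place where the drag rises, and leave the disc parked with the middle of that tight spot at the shoe. Last, stand the orange marker on the disc right beside the shoe, in line with its white dot, leave the disc so parked, and do not disturb the can, pot or bottle standing about.

Things in the scene. Friction and masses are not known exactly. Their poses are not given: they have to be found in the camera images.
- turntable: fixed green foot of the bench turntable; origin on the bench on the turning axis, z up, +x axis pointing to the middle of the shoe block. The disc on it turns without end and stays where it is left, also on its tight spot; running free it drags about 1.5 N at the knob
- disc: steel plate, 280 mm across, 18 mm thick, top 48 mm above the bench; turns about the vertical axis through its origin (centre of underside). The crank knob is on its own -x side. Somewhere on its edge is an unseen high spot, in a new place each time: within about 0.23 rad of the shoe it rubs, and drag at the knob rises to some 10 to 15 N while turning, most near the middle of the spot, slightly before it
- knob_mid (a point): middle of the black crank knob: round, 24 mm in diameter, 38 mm tall, from 12 to 50 mm above the disc's top; it spins freely on its post, so it can be held while the disc is turned in a circle; this point is 31 mm above the disc's top and 70 mm from the axis
- shoe_block: fixed yellow block beside the rim, white dot on top, 70 mm wide, face 14 mm off the rim, top 15 mm above the disc's top; origin on the bench 172 mm from the turning axis, -x axis pointing to that axis. It carries a sprung black shoe that a high spot pushes back up to 4 mm (10 N at the spot's middle, falling to none 0.23 rad to either side)
- mark_point (a point): point on the level of the disc's top, 105 mm from the turning axis, straight in from the white dot on the shoe block: where the marker belongs. It is fixed to the block, and does not turn
- rail: fixed red raised rail: its flat top is 30 mm wide, 330 mm long and 60 mm above the bench; foot 60 mm wide; origin on the bench under its middle, x axis along its length, z up
- marker_mid (a point): orange marker weight, 40 mm tall: a round foot 44 mm in diameter and 16 mm high with a grip 24 mm in diameter above it; 0.15 kg; this point is on its axis, 20 mm above its underside, z up its axis
- tube0_mid (a point): blue square tube offcut with black ends, 80 x 24 x 24 mm, about 90 g; this point is its centre, x axis along its length. At the start it lies on the disc; may be absent
- tube1_mid (a point): blue square tube offcut with black ends, 80 x 24 x 24 mm, about 90 g; this point is its centre, x axis along its length. At the start it lies on the disc; may be absent
- tube2_mid (a point): blue square tube offcut with black ends, 80 x 24 x 24 mm, about 90 g; this point is its centre, x axis along its length. At the start it lies on the disc; may be absent
- tube3_mid (a point): blue square tube offcut with black ends, 80 x 24 x 24 mm, about 90 g; this point is its centre, x axis along its length. At the start it lies on the disc; may be absent
- drink_can: bystander: brass-coloured drink can, 52 mm in diameter, 95 mm tall; origin under its centre
- blue_pot: bystander: open blue plastic pot, 80 mm in diameter, 85 mm tall; origin under its centre
- oil_bottle: bystander: green bottle, 60 mm in diameter, 160 mm tall; origin under its centre

How it is judged (in metres and radians):
On the way, in this order (a step that is already met when the one before it is completed fails the run):
1. every tube rests on top of the rail, let go (z of tube0_mid in the frame of rail between 0.067 and 0.078 m and y of tube0_mid in the frame of rail between -0.018 and 0.018 m and x of tube0_mid in the frame of rail between -0.165 and 0.165 m and z of tube1_mid in the frame of rail between 0.067 and 0.078 m and y of tube1_mid in the frame of rail between -0.018 and 0.018 m and x of tube1_mid in the frame of rail between -0.165 and 0.165 m and z of tube2_mid in the frame of rail between 0.067 and 0.078 m and y of tube2_mid in the frame of rail between -0.018 and 0.018 m and x of tube2_mid in the frame of rail between -0.165 and 0.165 m and z of tube3_mid in the frame of rail between 0.067 and 0.078 m and y of tube3_mid in the frame of rail between -0.018 and 0.018 m and x of tube3_mid in the frame of rail between -0.165 and 0.165 m and contact force between each of tube0, tube1, tube2, tube3 and the fingers below 0.1 N), for 0.3 s.
2. the disc stands still with its tight spot pressing on the shoe (contact force between disc and shoe_block above 5 N and angular speed of disc below 0.03 rad/s), for 0.3 s.
3. the marker stands on the disc at the mark point beside the shoe, with the disc still parked on its tight spot (all of step 2 and horizontal distance between marker_mid and mark_point below 0.02 m and z of marker_mid in the frame of mark_point between 0.015 and 0.026 m and angle between marker_mid's own z axis and vertical below 0.2 rad), for 0.3 s.
At the end, for the whole second after the job is handed in: every tube present rests on the rail (centre within 18 mm of its centre line, 67 to 78 mm above the bench); the disc rests with its tight spot pressing the shoe with over 5 N (within about 0.16 rad of the middle); the marker stands upright on the disc within 20 mm of the mark point (all of step 3 and z of tube0_mid in the frame of rail between 0.067 and 0.078 m and y of tube0_mid in the frame of rail between -0.018 and 0.018 m and x of tube0_mid in the frame of rail between -0.165 and 0.165 m and z of tube1_mid in the frame of rail between 0.067 and 0.078 m and y of tube1_mid in the frame of rail between -0.018 and 0.018 m and x of tube1_mid in the frame of rail between -0.165 and 0.165 m and z of tube2_mid in the frame of rail between 0.067 and 0.078 m and y of tube2_mid in the frame of rail between -0.018 and 0.018 m and x of tube2_mid in the frame of rail between -0.165 and 0.165 m and z of tube3_mid in the frame of rail between 0.067 and 0.078 m and y of tube3_mid in the frame of rail between -0.018 and 0.018 m and x of tube3_mid in the frame of rail between -0.165 and 0.165 m and linear speed of each of tube0, tube1, tube2, tube3, marker below 0.02 m/s); the robot touches nothing.
It fails at once if a bystander is moved by more than 40 mm (distance of any of drink_can, blue_pot, oil_bottle from where it was at the start of the episode above 0.04 m).
It fails at once if the can, pot or bottle is tipped over (angle between any of drink_can, blue_pot, oil_bottle's own z axis and vertical above 0.6 rad).
Of tube0, tube1, tube2, tube3 only 2 to 4 are there at a start; the rules pass over those that are not, and their reading is None.
At some moment in a run one of marker may be knocked a few centimetres aside while the robot is not near it.
Once in a run the grip may slacken for a moment while it holds something.
It also fails if it takes over 210 s, if anything falls off the work surface, if the arm or the gripper's body presses on something with over 40 N, if the wrist force passes 120 N, or if a joint passes its speed limit or range.

### The arm

A 6-joint arm with a two-finger parallel gripper is mounted at the origin on the work surface. World frame = base frame: x ahead of the robot, y to its left, z up, the work surface at z = 0. Lengths are in m, angles in degrees, forces in N, time in s.
With the tool pointing down it reaches from about 0.4 to 0.825 m from the base axis. Payload 7 kg.
Tool frame: the origin (TCP) lies on the centre line of the jaws, within the pads' length; the fingertips stand 19 mm ahead of it and the grasp point (between the pads) is the TCP; z points along the fingers, y is the line along which they close (so a half turn about z gives the same grasp; the last joint's range is limited). The gripper opens to 88 mm and grips with 3 to 60 N. Pads are 19 mm wide; open, the fingers measure 130 mm over their backs; the gripper's body (78 mm by 193 mm) begins 47 mm behind the grasp point.
Start: joints at [85.033, 20.546, 0.682, 0, -70.136, -16.507], TCP at [0.247, 0.628, 0.246] pointing down, gripper open.
Joint ranges: [-176.03, 176.03], [-82.01, 121.73], [-58.28, 71.71], [-173.87, 95.51], [-174.79, -0.11], [-173.66, 173.66]. Speed limits (degrees/s): [136.94, 136.94, 172.46, 180, 180, 180].

### API

Orientations are given as [roll, pitch, yaw] about the fixed x, y, z axes, in that order (R = Rz(yaw) Ry(pitch) Rx(roll)).
In Python, from plant import get_state, capture, close_job gives the robot as it stands.
- The arm moves only by the tool apply_moves, never from a script. Its argument "targets" is a list of rows, each a list of 7 numbers: the opening, from 0 (shut) to 1 (fully open), then the shift along the tool's x, y, z normalised to -1 to 1, where 1 is 1000 mm, then the turn, a rotation vector about the tool's x, y, z normalised to -1 to 1, where 1 is 90 degrees. In form: [[claw, tx, ty, tz, ax, ay, az], ...]. A call has 1 to 20 rows; each row shifts and turns the commanded pose from where the row before left it, along the tool's axes as they then stand; what a row does not reach is not made up. A row lasts 1/12 s, in which the tool goes at most 41.7 mm and 7.16 degrees, less where a joint would pass 70% of its speed; a pose out of reach is approached as far as the arm can. A call with a number of a shift or a turn outside -1 to 1 is refused whole. A call with a gripper value outside its range is refused whole. The fingers move at their own pace and stop on an object; "newtons" is the grip in N (left out, the last holds). Time passes only in rows, so rows that do not move let the fingers close. It gives the time, the measured TCP pose, the force, the opening and the grip force at its end, in the units of the state.
- get_state(): the state, without advancing time (a new reading comes with each control period).
- capture(name): name is "scene" or "top" or "wrist"; returns a dict with "frame" (384x512x3 uint8, red, green, blue), "range_z" (384x512 float32, m along the optical axis (not along the pixel's ray), 0 where there is no reading), "camera_matrix" (3x3 intrinsics, pixels), "k1" (the pictures are not rectified: a ray, as slopes to the right and down, at radius r is drawn at 1 + k1 r^2 times it, then the intrinsics apply), "T" (4x4, takes a point from camera to world coordinates). Camera axes: x right, y down, z forward; pixel columns grow to the right and rows downward; lengths in m; the calibration is good to about 2 mm. A picture is of the moment at which its call begins.
- close_job(): hands the job in; it is judged then, once.
The state is a dict: "time_s": time; "joints": joint angles; "qd": joint speeds; "joint_torque": joint torques, N m; "tcp_pos": TCP position; "eef_rot": TCP orientation; "contact_force": force on the tool from outside, world axes, zero at the start; "moment": the same for the moment, N m; "gripper_width": finger opening in m; "gripper_force": force on a finger pad.
Only numpy, scipy, OpenCV 4.12 (cv2) and the standard library are available. Lean on these libraries where they do the work, as an engineer would, in place of code of your own. Each camera call takes 0.05 s, during which the arm holds its last target. There are 200 camera calls.

## Working session

There is one attempt and no reset: what is moved stays moved. The work goes in short steps, Python scripts to look and compute and a tool call to move; the robot and the scene stay as the last step left them, time stands still between calls to the robot, and variables do not carry over. Pictures are saved under pics/ and viewed, at most 14 in all, crops included, and the job is handed in when it is done.

Besides the shell and the picture viewer there is one more tool, called after ">>>" as a command line: name --pt "numbers of a row" for each row, then --argument value for the rest. apply_moves: Moves the arm, as the interface text tells. Scaled input: -1 to 1 covers 1000 mm each way for a shift and 90 degrees each way for a turn. Its arguments: {"type":"object","properties":{"targets":{"type":"array","items":{"type":"array","items":{"type":"number"}}},"newtons":{"type":"number"}},"required":["targets"]}

```bash
ls; mkdir -p pics; cat > h.py <<'E'
import numpy as np,cv2
from plant import get_state,capture
from scipy.spatial.transform import Rotation as R
def save(c,fn,s=1): 
    cv2.imwrite(fn,cv2.resize(c['frame'][...,::-1],None,fx=s,fy=s))
def rays(c,uv):
    K=c['camera_matrix'];d=np.array([c['k1'],0,0,0,0],float)
    p=cv2.undistortPoints(np.array(uv,float).reshape(-1,1,2),K,d).reshape(-1,2)
    r=np.c_[p,np.ones(len(p))]@c['T'][:3,:3].T
    return c['T'][:3,3],r
def onplane(c,uv,z):
    o,r=rays(c,uv); return o+r*((z-o[2])/r[:,2])[:,None]
def depthpts(c):
    h,w=c['range_z'].shape
    u,v=np.meshgrid(np.arange(w),np.arange(h))
    o,r=rays(c,np.stack([u,v],-1).reshape(-1,2))
    return (o+r*c['range_z'].reshape(-1,1)).reshape(h,w,3)
E
python3 - <<'E'
from h import *
for n in('top','scene'):
    c=capture(n);save(c,f'pics/{n}0.png',1.5);np.savez(f'{n}0.npz',**c);print(n,c['T'].round(3).tolist(),c['camera_matrix'].round(1).tolist(),c['k1'])
print(get_state())
E
```

```text
pics
top [[0.005, -0.993, 0.114, 0.492], [-1.0, -0.005, -0.001, -0.026], [0.002, -0.114, -0.993, 1.0], [0.0, 0.0, 0.0, 1.0]] [[382.3, 0.0, 248.5], [0.0, 382.3, 188.7], [0.0, 0.0, 1.0]] -0.04734761645002762
scene [[-0.565, 0.633, -0.53, 1.205], [0.825, 0.443, -0.351, 0.38], [0.013, -0.635, -0.772, 0.938], [0.0, 0.0, 0.0, 1.0]] [[438.9, 0.0, 262.5], [0.0, 438.9, 176.4], [0.0, 0.0, 1.0]] -0.018661518626902292
{'time_s': 0.1, 'joints': array([ 8.50315058e+01,  2.05873759e+01,  6.40357118e-01, -1.90412636e-02,
       -7.01348388e+01, -1.65084473e+01]), 'qd': array([-0.00750775, -0.05852949,  0.09506895, -0.01109582,  0.04577821,
       -0.01834054]), 'joint_torque': array([-2.18581285e-03, -5.84163201e+01,  2.93749791e+01,  7.01555282e+00,
        1.01801095e-02, -4.25611256e-05]), 'tcp_pos': array([0.24698526, 0.62776505, 0.24472187]), 'eef_rot': array([ 1.79916430e+02, -6.09954611e-03, -2.14834202e+01]), 'contact_force': array([-0.18094828,  0.21217797, -0.25836807]), 'moment': array([ 0.02266341,  0.00871988, -0.03192024]), 'gripper_force': 0.0, 'gripper_width': 0.08730041765601705}
```

View pics/top0.png

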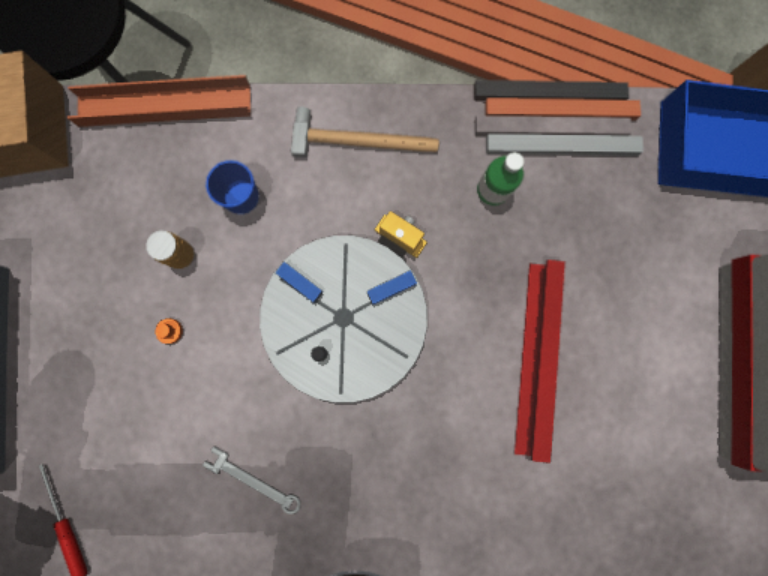

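View pics/scene0.png

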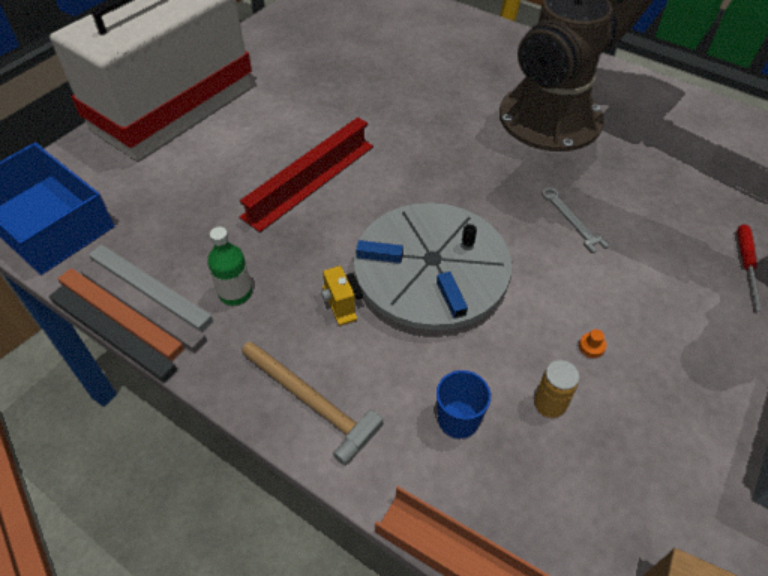

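Top view (1.5x pixels): two tubes on the disc at (300,282) and (391,288), knob (319,354), shoe block (401,234), rail about (540,360), marker (168,331). Bystanders: can (165,247), pot (231,187), bottle (500,180).

```bash
cat > m.py <<'E'
from h import *
c=dict(np.load('top0.npz'));P=depthpts(c);hsv=cv2.cvtColor(c['frame'],cv2.COLOR_RGB2HSV)
H,S,V=[hsv[...,i].astype(int) for i in range(3)]
X,Y,Z=P[...,0],P[...,1],P[...,2]
def rep(name,m,z):
    n,l,st,ce=cv2.connectedComponentsWithStats(m.astype(np.uint8))
    for i in range(1,n):
        if st[i,4]<25: continue
        q=np.argwhere(l==i)[:,::-1]; p=onplane(c,q,z)[:,:2].astype(np.float32)
        (cx,cy),(w,h),a=cv2.minAreaRect(p)
        u,s,vt=np.linalg.svd(p-p.mean(0),full_matrices=False)
        print(name,st[i].tolist(),'mean',p.mean(0).round(4),'rect',np.round([cx,cy,w,h,a],4),'ax',np.degrees(np.arctan2(vt[0,1],vt[0,0])).round(1),'z',np.median(Z[l==i]).round(4))
rep('tube',(H>100)&(H<125)&(S>150)&(Z>.055)&(Z<.085)&(X>.3)&(X<.75)&(np.abs(Y-.0)<.25),.072)
rep('rail',((H<6)|(H>174))&(S>120)&(Z>.05)&(Z<.07)&(Y<-.15),.06)
rep('yellow',(H>18)&(H<32)&(S>140)&(Z>.055)&(Z<.07)&(X>.5),.063)
rep('orange',(H>6)&(H<20)&(S>170)&(X<.6)&(X>.4)&(Y>.2),.02)
rep('orangetop',(H>6)&(H<20)&(S>170)&(X<.6)&(X>.4)&(Y>.2)&(Z>.033),.04)
rep('disc',(Z>.042)&(Z<.054)&(S<60)&(np.abs(X-.5)<.3)&(np.abs(Y-.05)<.25),.048)
rep('knob',(V<60)&(Z>.085)&(Z<.11)&(X>.3)&(X<.6)&(abs(Y)<.2),.098)
rep('hub',(V<90)&(Z>.04)&(Z<.06)&(X>.3)&(X<.6)&(abs(Y)<.2),.048)
rep('pot',(Z>.075)&(Z<.095)&(H>100)&(X>.5)&(Y>.1),.085)
rep('can',(Z>.085)&(Z<.1)&(X>.4)&(X<.75)&(Y>.2),.095)
rep('bottle',(Z>.1)&(X>.55)&(X<.85)&(Y<-.1)&(Y>-.4),.16)
# white dot
m=(S<60)&(V>190)&(Z>.05)&(Z<.075)&(X>.6)&(abs(Y)<.2);rep('dot',m,.063)
E
python3 m.py
```

```text
tube [139, 127, 29, 12, 69] mean [0.736  0.2081] rect [0.7371 0.2117 0.0271 0.0703 2.2291] ax 92.6 z 0.0827
tube [185, 176, 29, 25, 261] mean [0.5995 0.0946] rect [5.99600e-01 9.49000e-02 7.61000e-02 2.07000e-02 5.29111e+01] ax -127.4 z 0.0715
tube [246, 182, 31, 20, 261] mean [ 0.5914 -0.0571] rect [ 5.91400e-01 -5.70000e-02  2.02000e-02  7.67000e-02  2.57311e+01] ax -64.1 z 0.0715
rail [354, 173, 22, 135, 1682] mean [ 0.4705 -0.313 ] rect [ 4.76400e-01 -3.12900e-01  3.24000e-02  3.28800e-01  8.43164e+01] ax 174.0 z 0.0596
rail [488, 172, 8, 140, 708] mean [ 0.4736 -0.6325] rect [ 4.73100e-01 -6.32300e-01  1.84000e-02  3.44900e-01  8.61067e+01] ax 176.6 z 0.0602
yellow [253, 141, 30, 25, 332] mean [ 0.6888 -0.0741] rect [ 6.88400e-01 -7.34000e-02  6.95000e-02  3.38000e-02  5.60905e+01] ax -123.5 z 0.0625
orange [104, 213, 17, 16, 218] mean [0.5204 0.3235] rect [0.52   0.3234 0.0385 0.042  0.4642] ax -91.4 z 0.018
orangetop [104, 216, 10, 9, 74] mean [0.5207 0.3257] rect [0.5205 0.3253 0.0201 0.0231 0.4501] ax -88.7 z 0.0394
disc [173, 157, 112, 112, 9076] mean [0.5396 0.0217] rect [0.5429 0.0227 0.2765 0.2771 0.2646] ax 162.8 z 0.0477
knob [208, 232, 9, 9, 66] mean [0.4836 0.0574] rect [0.483  0.058  0.0186 0.0188 0.328 ] ax -53.6 z 0.0972
pot [138, 107, 31, 31, 225] mean [0.7627 0.2111] rect [0.761  0.2095 0.0767 0.0745 1.8386] ax -138.8 z 0.0832
can [97, 153, 22, 21, 334] mean [0.6559 0.3141] rect [6.56000e-01 3.14000e-01 5.13000e-02 4.70000e-02 6.87764e+01] ax 65.1 z 0.0942
bottle [326, 102, 24, 25, 435] mean [ 0.7594 -0.2291] rect [ 0.7581 -0.2292  0.0499  0.0584 24.5837] ax 135.3 z 0.1168
```

```bash
cat > go.py <<'E'
import sys
from h import *
# usage: go.py x y z yaw ; prints tool-frame shift (from current pose, before turn) and turn
s=get_state();x,y,z,yaw=map(float,sys.argv[1:5])
p=s['tcp_pos'];cy=np.radians(s['eef_rot'][2])
d=np.array([x,y,z])-p
t=[np.cos(cy)*d[0]+np.sin(cy)*d[1],np.sin(cy)*d[0]-np.cos(cy)*d[1],-d[2]]
a=-((yaw-s['eef_rot'][2]+180)%360-180)/90
print('t',s['time_s'],'pos',p.round(4),'rot',s['eef_rot'].round(2),'F',s['contact_force'].round(2),'w',round(s['gripper_width'],4),'gf',round(s['gripper_force'],1))
print('shift',np.round(t,4),'turn_z',round(a,4),'minrows',np.linalg.norm(t)/.0417,abs(a)/.0795)
E
python3 go.py .5995 .0946 .16 52.6
```

```text
t 0.1 pos [0.247  0.6278 0.2447] rot [ 1.7992e+02 -1.0000e-02 -2.1480e+01] F [-0.18  0.21 -0.26] w 0.0873 gf 0.0
shift [0.5233 0.367  0.0847] turn_z -0.8231 minrows 15.46175800364053 10.354076898577908
```

>>> apply_moves --pt "0.6 0.0308 0.0216 0.005 0 0 0" --pt "0.6 0.0308 0.0216 0.005 0 0 0" --pt "0.6 0.0308 0.0216 0.005 0 0 0" --pt "0.6 0.0308 0.0216 0.005 0 0 0" --pt "0.6 0.0308 0.0216 0.005 0 0 0" --pt "0.6 0.0308 0.0216 0.005 0 0 0" --pt "0.6 0.0308 0.0216 0.005 0 0 0" --pt "0.6 0.0308 0.0216 0.005 0 0 0" --pt "0.6 0.0308 0.0216 0.005 0 0 0" --pt "0.6 0.0308 0.0216 0.005 0 0 0" --pt "0.6 0.0308 0.0216 0.005 0 0 0" --pt "0.6 0.0308 0.0216 0.005 0 0 0" --pt "0.6 0.0308 0.0216 0.005 0 0 0" --pt "0.6 0.0308 0.0216 0.005 0 0 0" --pt "0.6 0.0308 0.0216 0.005 0 0 0" --pt "0.6 0.0308 0.0216 0.005 0 0 0" --pt "0.6 0.0308 0.0216 0.005 0 0 0" --newtons 25

```text
time_s: 1.52
tcp_pos: [0.6005, 0.0929, 0.1601]
eef_rot: [180.0, 0.0, -21.5]
contact_force: [0.4, 0.4, 0.6]
gripper_width: 0.0529
gripper_force: 0.0
```

>>> apply_moves --pt "0.6 0 0 0 0 0 -0.0748" --pt "0.6 0 0 0 0 0 -0.0748" --pt "0.6 0 0 0 0 0 -0.0748" --pt "0.6 0 0 0 0 0 -0.0748" --pt "0.6 0 0 0 0 0 -0.0748" --pt "0.6 0 0 0 0 0 -0.0748" --pt "0.6 0 0 0 0 0 -0.0748" --pt "0.6 0 0 0 0 0 -0.0748" --pt "0.6 0 0 0 0 0 -0.0748" --pt "0.6 0 0 0 0 0 -0.0748" --pt "0.6 0 0 0 0 0 -0.0748" --pt "0.6 0 0 0 0 0 0" --pt "0.6 0 0 0 0 0 0"

```text
time_s: 2.6
tcp_pos: [0.5998, 0.0947, 0.1603]
eef_rot: [-180.0, 0.0, 52.4]
contact_force: [0.6, 0.5, 0.4]
gripper_width: 0.0525
gripper_force: 0.0
```

```bash
python3 go.py .5995 .0946 .070 52.6; python3 - <<'E'
from h import *
c=capture('wrist');save(c,'pics/w1.png',1.5);np.savez('w1.npz',**c)
P=depthpts(c);hsv=cv2.cvtColor(c['frame'],cv2.COLOR_RGB2HSV);H,S=hsv[...,0],hsv[...,1]
m=(H>100)&(H<125)&(S>150)&(abs(P[...,2]-.072)<.006)&(abs(P[...,0]-.6)<.1)
n,l,st,ce=cv2.connectedComponentsWithStats(m.astype(np.uint8))
for i in range(1,n):
    if st[i,4]<300: continue
    p=onplane(c,np.argwhere(l==i)[:,::-1],.072)[:,:2].astype(np.float32);print(st[i],cv2.minAreaRect(p),p.mean(0))
E
```

```text
t 2.6 pos [0.5998 0.0947 0.1603] rot [-1.7998e+02  3.0000e-02  5.2360e+01] F [0.6  0.5  0.43] w 0.0525 gf 0.0
shift [-0.0002 -0.0002  0.0903] turn_z -0.0027 minrows 2.164602814630499 0.03336485836580161
[ 245  147   33  106 3301] ((0.6011436581611633, 0.09491312503814697), (0.08033999055624008, 0.02327854186296463), 53.102447509765625) [0.60230404 0.09622165]
```

>>> apply_moves --pt "0.6 0.001 0 0.025 0 0 0" --pt "0.6 0 0 0.025 0 0 0" --pt "0.6 0 0 0.02 0 0 0" --pt "0.6 0 0 0.015 0 0 0" --pt "0.6 0 0 0.0055 0 0 0" --pt "0.6 0 0 0 0 0 0" --pt "0 0 0 0 0 0 0" --pt "0 0 0 0 0 0 0" --pt "0 0 0 0 0 0 0" --pt "0 0 0 0 0 0 0" --pt "0 0 0 0 0 0 0" --pt "0 0 0 0 0 0 0" --newtons 25

```text
time_s: 3.65
tcp_pos: [0.6009, 0.0956, 0.0707]
eef_rot: [180.0, -0.1, 52.6]
contact_force: [-0.9, -1.0, 3.2]
gripper_width: 0.0241
gripper_force: 25.0
```

>>> apply_moves --pt "0 0 0 -0.01 0 0 0" --pt "0 0 0 -0.02 0 0 0" --pt "0 0 0 -0.02 0 0 0" --pt "0 0 0 -0.02 0 0 0" --pt "0 0 0 -0.01 0 0 0" --pt "0 0 0 0 0 0 0"

```text
time_s: 4.15
tcp_pos: [0.6019, 0.096, 0.1531]
eef_rot: [179.9, -0.2, 52.6]
contact_force: [0.1, 0.8, -1.2]
gripper_width: 0.0238
gripper_force: 25.0
```

```bash
python3 go.py .5300 -.3177 .15 -5.7
```

```text
t 4.15 pos [0.6019 0.096  0.1531] rot [179.86  -0.23  52.59] F [ 0.07  0.83 -1.21] w 0.0238 gf 25.0
shift [-0.3723  0.1942  0.0031] turn_z 0.6477 minrows 10.070267302627549 8.14714971552331
```

>>> apply_moves --pt "0 -0.0266 0.0139 0 0 0 0" --pt "0 -0.0266 0.0139 0 0 0 0" --pt "0 -0.0266 0.0139 0 0 0 0" --pt "0 -0.0266 0.0139 0 0 0 0" --pt "0 -0.0266 0.0139 0 0 0 0" --pt "0 -0.0266 0.0139 0 0 0 0" --pt "0 -0.0266 0.0139 0 0 0 0" --pt "0 -0.0266 0.0139 0 0 0 0" --pt "0 -0.0266 0.0139 0 0 0 0" --pt "0 -0.0266 0.0139 0 0 0 0" --pt "0 -0.0266 0.0139 0 0 0 0" --pt "0 -0.0266 0.0139 0 0 0 0" --pt "0 -0.0266 0.0139 0 0 0 0" --pt "0 -0.0266 0.0139 0 0 0 0"

```text
time_s: 5.32
tcp_pos: [0.5277, -0.3196, 0.1487]
eef_rot: [-179.9, 0.0, 52.6]
contact_force: [0.1, 0.6, -1.5]
gripper_width: 0.0236
gripper_force: 25.0
```

>>> apply_moves --pt "0 0 0 0 0 0 0.0648" --pt "0 0 0 0 0 0 0.0648" --pt "0 0 0 0 0 0 0.0648" --pt "0 0 0 0 0 0 0.0648" --pt "0 0 0 0 0 0 0.0648" --pt "0 0 0 0 0 0 0.0648" --pt "0 0 0 0 0 0 0.0648" --pt "0 0 0 0 0 0 0.0648" --pt "0 0 0 0 0 0 0.0648" --pt "0 0 0 0 0 0 0.0648" --pt "0 0 0 0 0 0 0" --pt "0 0 0 0 0 0 0"

```text
time_s: 6.32
tcp_pos: [0.5282, -0.3183, 0.149]
eef_rot: [-180.0, 0.1, -5.6]
contact_force: [-0.2, 0.1, -1.0]
gripper_width: 0.024
gripper_force: 25.0
```

```bash
python3 go.py .5300 -.3180 .083 -5.7; python3 - <<'E'
from h import *
c=capture('wrist');save(c,'pics/w2.png',1.5);np.savez('w2.npz',**c)
P=depthpts(c);hsv=cv2.cvtColor(c['frame'],cv2.COLOR_RGB2HSV);H,S=hsv[...,0],hsv[...,1]
m=((H<6)|(H>174))&(S>120)&(abs(P[...,2]-.06)<.006)
q=np.argwhere(m)[:,::-1];p=onplane(c,q,.06)[:,:2].astype(np.float32);print(len(q),cv2.minAreaRect(p),p.mean(0))
E
```

```text
t 6.3167 pos [ 0.5282 -0.3183  0.149 ] rot [-1.7997e+02  9.0000e-02 -5.5800e+00] F [-0.15  0.08 -0.98] w 0.024 gf 25.0
shift [ 0.0017 -0.0004  0.066 ] turn_z 0.0014 minrows 1.5832755427385095 0.017387436849008873
5582 ((0.5970239043235779, -0.32867854833602905), (0.029952818527817726, 0.08689938485622406), 83.85913848876953) [ 0.5989403  -0.32898998]
```

View pics/w2.png

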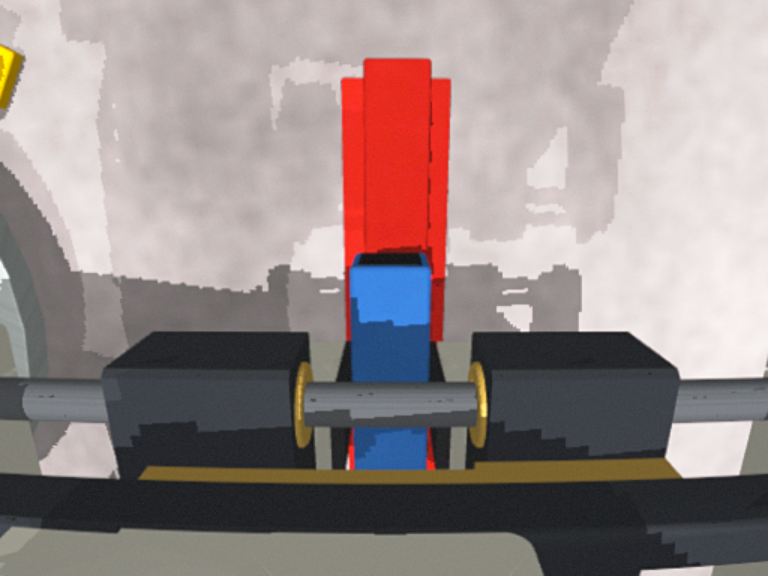

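Wrist view: the tube (390,360) hangs aligned over the rail top (397,160), nearly centred, about 2 mm off.

>>> apply_moves --pt "0 0 0.002 0.025 0 0 0.004" --pt "0 0 0 0.02 0 0 0" --pt "0 0 0 0.015 0 0 0" --pt "0 0 0 0.005 0 0 0" --pt "0 0 0 0.001 0 0 0" --pt "0 0 0 0 0 0 0" --pt "0 0 0 0 0 0 0"

```text
time_s: 6.95
tcp_pos: [0.529, -0.3206, 0.0845]
eef_rot: [180.0, -0.0, -6.0]
contact_force: [0.5, 0.6, -1.3]
gripper_width: 0.0238
gripper_force: 25.0
```

```bash
python3 go.py .5300 -.3180 .083 -5.7
```

```text
t 6.95 pos [ 0.529  -0.3206  0.0845] rot [ 1.7999e+02 -4.0000e-02 -6.0300e+00] F [ 0.55  0.65 -1.29] w 0.0238 gf 25.0
shift [ 0.0007 -0.0027  0.0015] turn_z -0.0037 minrows 0.07620197459194543 0.046100024407527945
```

>>> apply_moves --pt "0 0 0 0.001 0 0 0" --pt "0 0 0 0.001 0 0 0" --pt "0.5 0 0 0 0 0 0" --pt "0.5 0 0 0 0 0 0" --pt "0.5 0 0 0 0 0 0" --pt "0.5 0 0 0 0 0 0" --pt "0.5 0 0 -0.01 0 0 0" --pt "0.5 0 0 -0.02 0 0 0" --pt "0.5 0 0 -0.03 0 0 0" --pt "0.5 0 0 -0.03 0 0 0" --pt "0.5 0 0 0 0 0 0"

```text
time_s: 7.87
tcp_pos: [0.5316, -0.322, 0.1795]
eef_rot: [179.8, -0.5, -6.0]
contact_force: [1.2, -0.0, 1.1]
gripper_width: 0.0439
gripper_force: 0.0
```

```bash
python3 go.py .5914 -.057 .16 -64.1
```

```text
t 7.8667 pos [ 0.5316 -0.322   0.1795] rot [179.81  -0.54  -6.03] F [ 1.16 -0.04  1.12] w 0.0439 gf 0.0
shift [ 0.0316 -0.2698  0.0195] turn_z 0.6452 minrows 6.531612035534222 8.11602711905527
```

>>> apply_moves --pt "0.6 0.0034 -0.027 0.0015 0 0 0" --pt "0.6 0.0034 -0.027 0.0015 0 0 0" --pt "0.6 0.0034 -0.027 0.0015 0 0 0" --pt "0.6 0.0034 -0.027 0.0015 0 0 0" --pt "0.6 0.0034 -0.027 0.0015 0 0 0" --pt "0.6 0.0034 -0.027 0.0015 0 0 0" --pt "0.6 0.0034 -0.027 0.0015 0 0 0" --pt "0.6 0.0034 -0.027 0.0015 0 0 0" --pt "0.6 0.0034 -0.027 0.0015 0 0 0" --pt "0.6 0.0034 -0.027 0.0015 0 0 0"

```text
time_s: 8.7
tcp_pos: [0.5914, -0.0543, 0.1579]
eef_rot: [-180.0, -0.1, -6.1]
contact_force: [1.3, -0.5, 0.0]
gripper_width: 0.0524
gripper_force: 0.0
```

>>> apply_moves --pt "0.6 0 0 0 0 0 0.0645" --pt "0.6 0 0 0 0 0 0.0645" --pt "0.6 0 0 0 0 0 0.0645" --pt "0.6 0 0 0 0 0 0.0645" --pt "0.6 0 0 0 0 0 0.0645" --pt "0.6 0 0 0 0 0 0.0645" --pt "0.6 0 0 0 0 0 0.0645" --pt "0.6 0 0 0 0 0 0.0645" --pt "0.6 0 0 0 0 0 0.0645" --pt "0.6 0 0 0 0 0 0.0645" --pt "0.6 0 0 0 0 0 0" --pt "0.6 0 0 0 0 0 0"

```text
time_s: 9.7
tcp_pos: [0.5912, -0.0556, 0.1576]
eef_rot: [-180.0, -0.0, -64.0]
contact_force: [0.4, -0.4, -0.7]
gripper_width: 0.0524
gripper_force: 0.0
```

```bash
python3 - <<'E'
from h import *
for n in ('wrist','top'):
  c=capture(n)
  P=depthpts(c);hsv=cv2.cvtColor(c['frame'],cv2.COLOR_RGB2HSV);H,S=hsv[...,0],hsv[...,1]
  for h,box in((.072,(.5,.7,-.15,.15)),(.084,(.4,.65,-.36,-.27))):
    m=(H>100)&(H<125)&(S>120)&(abs(P[...,2]-h)<.006)&(P[...,0]>box[0])&(P[...,0]<box[1])&(P[...,1]>box[2])&(P[...,1]<box[3])
    if m.sum()<30: continue
    p=onplane(c,np.argwhere(m)[:,::-1],h)[:,:2].astype(np.float32);print(n,h,m.sum(),cv2.minAreaRect(p),p.mean(0))
E
python3 go.py .5914 -.057 .070 -64.1
```

```text
wrist 0.072 3384 ((0.5931110978126526, -0.05920371785759926), (0.023248638957738876, 0.07998895645141602), 25.912511825561523) [ 0.59390086 -0.06072575]
top 0.084 314 ((0.5277587175369263, -0.31894785165786743), (0.0235174298286438, 0.07818561792373657), 83.98555755615234) [ 0.52734935 -0.31901368]
t 9.8 pos [ 0.5912 -0.0556  0.1574] rot [-1.7998e+02 -1.0000e-02 -6.3970e+01] F [-0.63  0.14  0.24] w 0.0524 gf 0.0
shift [0.0013 0.0004 0.0874] turn_z 0.0014 minrows 2.096085238343339 0.01774091149662363
```

>>> apply_moves --pt "0.6 0.004 0 0.025 0 0 0" --pt "0.6 0 0 0.025 0 0 0" --pt "0.6 0 0 0.02 0 0 0" --pt "0.6 0 0 0.012 0 0 0" --pt "0.6 0 0 0.005 0 0 0" --pt "0.6 0 0 0 0 0 0" --pt "0 0 0 0 0 0 0" --pt "0 0 0 0 0 0 0" --pt "0 0 0 0 0 0 0" --pt "0 0 0 0 0 0 0" --pt "0 0 0 0 0 0 0" --pt "0 0 0 0 0 0 0" --newtons 25

```text
time_s: 10.8
tcp_pos: [0.5932, -0.0591, 0.0708]
eef_rot: [-179.9, -0.0, -64.1]
contact_force: [-0.8, -0.2, 3.7]
gripper_width: 0.0237
gripper_force: 25.0
```

>>> apply_moves --pt "0 0 0 -0.01 0 0 0" --pt "0 0 0 -0.02 0 0 0" --pt "0 0 0 -0.02 0 0 0" --pt "0 0 0 -0.02 0 0 0" --pt "0 0 0 -0.01 0 0 0" --pt "0 0 0 0 0 0 0" --pt "0 0 0 0 0 0 0"

```text
time_s: 11.38
tcp_pos: [0.5927, -0.0591, 0.1502]
eef_rot: [-179.9, 0.0, -64.2]
contact_force: [-0.6, 0.6, -2.1]
gripper_width: 0.024
gripper_force: 25.0
```

```bash
python3 go.py .425 -.310 .15 -6
```

```text
t 11.3833 pos [ 0.5927 -0.0591  0.1502] rot [-1.7994e+02  1.0000e-02 -6.4170e+01] F [-0.6   0.61 -2.06] w 0.024 gf 25.0
shift [1.527e-01 2.603e-01 2.000e-04] turn_z -0.6463 minrows 7.237581666214004 8.12960004019871
```

>>> apply_moves --pt "0 0.0153 0.026 0 0 0 0" --pt "0 0.0153 0.026 0 0 0 0" --pt "0 0.0153 0.026 0 0 0 0" --pt "0 0.0153 0.026 0 0 0 0" --pt "0 0.0153 0.026 0 0 0 0" --pt "0 0.0153 0.026 0 0 0 0" --pt "0 0.0153 0.026 0 0 0 0" --pt "0 0.0153 0.026 0 0 0 0" --pt "0 0.0153 0.026 0 0 0 0" --pt "0 0.0153 0.026 0 0 0 0"

```text
time_s: 12.22
tcp_pos: [0.4237, -0.3109, 0.1485]
eef_rot: [179.9, 0.1, -64.2]
contact_force: [0.5, -0.7, -1.1]
gripper_width: 0.0238
gripper_force: 25.0
```

>>> apply_moves --pt "0 0 0 0 0 0 -0.0646" --pt "0 0 0 0 0 0 -0.0646" --pt "0 0 0 0 0 0 -0.0646" --pt "0 0 0 0 0 0 -0.0646" --pt "0 0 0 0 0 0 -0.0646" --pt "0 0 0 0 0 0 -0.0646" --pt "0 0 0 0 0 0 -0.0646" --pt "0 0 0 0 0 0 -0.0646" --pt "0 0 0 0 0 0 -0.0646" --pt "0 0 0 0 0 0 -0.0646" --pt "0 0 0 0 0 0 0" --pt "0 0 0 0 0 0 0"

```text
time_s: 13.22
tcp_pos: [0.4249, -0.31, 0.1489]
eef_rot: [-180.0, 0.1, -6.2]
contact_force: [0.0, -0.6, -1.1]
gripper_width: 0.0237
gripper_force: 25.0
```

```bash
python3 go.py .425 -.310 .083 -6
```

```text
t 13.2167 pos [ 0.4249 -0.31    0.1489] rot [-1.7997e+02  1.2000e-01 -6.2000e+00] F [ 0.03 -0.62 -1.12] w 0.0237 gf 25.0
shift [ 0.0001 -0.      0.0659] turn_z -0.0023 minrows 1.5795351770657442 0.028345175547383118
```

>>> apply_moves --pt "0 0 0 0.025 0 0 0" --pt "0 0 0 0.02 0 0 0" --pt "0 0 0 0.015 0 0 0" --pt "0 0 0 0.005 0 0 0" --pt "0 0 0 0.001 0 0 0" --pt "0 0 0 0 0 0 0" --pt "0 0 0 0.001 0 0 0" --pt "0 0 0 0 0 0 0" --pt "0.5 0 0 0 0 0 0" --pt "0.5 0 0 0 0 0 0" --pt "0.5 0 0 0 0 0 0" --pt "0.5 0 0 0 0 0 0" --pt "0.5 0 0 -0.01 0 0 0" --pt "0.5 0 0 -0.02 0 0 0" --pt "0.5 0 0 -0.02 0 0 0" --pt "0.5 0 0 -0.02 0 0 0" --pt "0.5 0 0 0 0 0 0"

```text
time_s: 14.63
tcp_pos: [0.4278, -0.3113, 0.1579]
eef_rot: [179.9, -0.4, -6.0]
contact_force: [0.3, -0.3, 0.5]
gripper_width: 0.0438
gripper_force: 0.0
```

```bash
python3 go.py .4836 .0574 .16 -6
```

```text
t 14.6333 pos [ 0.4278 -0.3113  0.1579] rot [179.87  -0.37  -5.96] F [ 0.31 -0.28  0.46] w 0.0438 gf 0.0
shift [ 0.0172 -0.3725 -0.0021] turn_z 0.0004 minrows 8.942612122348766 0.005318683961676757
```

>>> apply_moves --pt "0.6 0.0017 -0.031 0 0 0 0" --pt "0.6 0.0017 -0.031 0 0 0 0" --pt "0.6 0.0017 -0.031 0 0 0 0" --pt "0.6 0.0017 -0.031 0 0 0 0" --pt "0.6 0.0017 -0.031 0 0 0 0" --pt "0.6 0.0017 -0.031 0 0 0 0" --pt "0.6 0.0017 -0.031 0 0 0 0" --pt "0.6 0.0017 -0.031 0 0 0 0" --pt "0.6 0.0017 -0.031 0 0 0 0" --pt "0.6 0.0017 -0.031 0 0 0 0" --pt "0.6 0.0017 -0.031 0 0 0 0" --pt "0.6 0.0017 -0.031 0 0 0 0" --pt "0.6 0 0 0 0 0 0" --pt "0.6 0 0 0 0 0 0"

```text
time_s: 15.8
tcp_pos: [0.485, 0.059, 0.1534]
eef_rot: [-180.0, -0.0, -5.9]
contact_force: [-0.6, -0.7, -0.1]
gripper_width: 0.0526
gripper_force: 0.0
```

```bash
python3 - <<'E'
from h import *
c=capture('top');save(c,'pics/top1.png',1.5)
P=depthpts(c);hsv=cv2.cvtColor(c['frame'],cv2.COLOR_RGB2HSV);H,S,V=[hsv[...,i] for i in range(3)]
m=(H>100)&(H<125)&(S>120)&(abs(P[...,2]-.084)<.006)&(P[...,1]<-.2)
n,l,st,ce=cv2.connectedComponentsWithStats(m.astype(np.uint8))
for i in range(1,n):
    if st[i,4]<50: continue
    p=onplane(c,np.argwhere(l==i)[:,::-1],.084)[:,:2].astype(np.float32);print('tube',cv2.minAreaRect(p),np.median(P[l==i],0))
c=capture('wrist');save(c,'pics/w3.png',1.5)
P=depthpts(c);V=c['frame'].max(2)
X,Y,Z=P[...,0],P[...,1],P[...,2]
m=(V<70)&(Z>.088)&(Z<.106)&(np.hypot(X-.483,Y-.058)<.04)
p=onplane(c,np.argwhere(m)[:,::-1],.098)[:,:2].astype(np.float32);print('knob',m.sum(),cv2.minEnclosingCircle(p),p.mean(0)) if m.sum() else print('no knob')
E
python3 go.py .4836 .0574 .082 -6
```

```text
tube ((0.8618760704994202, -0.6215313673019409), (0.15306732058525085, 0.1669919341802597), 84.61247253417969) [ 0.8820591  -0.58507721  0.08602327]
tube ((0.5276334285736084, -0.31882014870643616), (0.02364409901201725, 0.0784141942858696), 84.12313842773438) [ 0.52702384 -0.31909274  0.08372133]
tube ((0.4233797788619995, -0.30870771408081055), (0.02368765138089657, 0.07799410820007324), 84.02149963378906) [ 0.42264256 -0.30842161  0.08372592]
knob 1039 ((0.486867755651474, 0.057670578360557556), 0.012650680728256702) [0.48683113 0.05763907]
t 15.9 pos [0.4845 0.0573 0.1532] rot [ 1.80e+02  1.00e-02 -5.99e+00] F [-0.51 -1.28  0.05] w 0.0523 gf 0.0
shift [-0.0009  0.      0.0712] turn_z 0.0001 minrows 1.7082821620587105 0.0016082696799666527
```

View pics/w3.png

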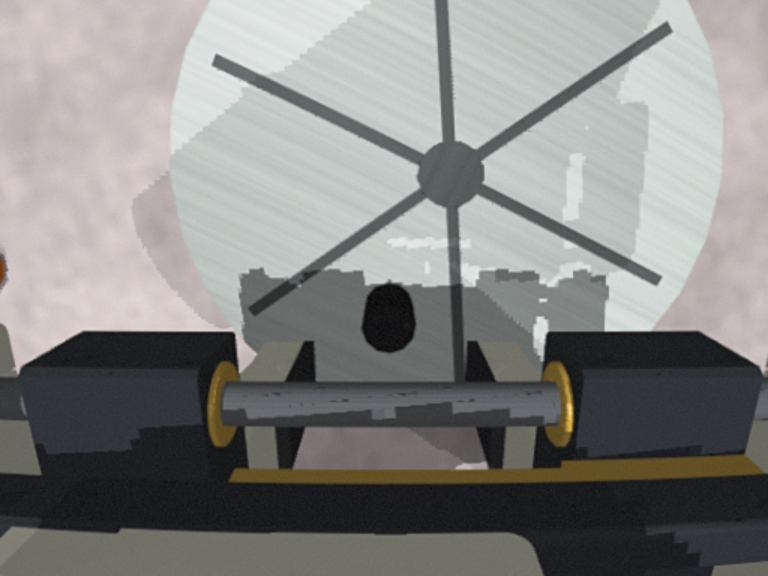

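Wrist view: knob (388,318) between the open jaws, hub at (451,174) on the cleared disc; both tubes measured on the rail line.

```bash
python3 - <<'E'
from h import *
c=capture('wrist');g=cv2.cvtColor(c['frame'],cv2.COLOR_RGB2GRAY)
P=depthpts(c);m=(abs(P[...,2]-.048)<.006)&(g<130)
m=cv2.morphologyEx(m.astype(np.uint8),cv2.MORPH_OPEN,np.ones((15,15),np.uint8))
n,l,st,ce=cv2.connectedComponentsWithStats(m)
for i in range(1,n): print(st[i],ce[i],onplane(c,[ce[i]],.048))
ce=onplane(c,[[451/1.5,174/1.5]],.048)[0];print(ce)
k=np.array([.4868,.0576])-ce[:2];print(np.hypot(*k),np.degrees(np.arctan2(k[1],k[0])))
E
```

```text
[ 279   96   39   37 1106] [296.42405063 116.28119349] [[0.54366442 0.02297233 0.048     ]]
[ 163  180   90   75 4206] [210.29220162 214.14574417] [[0.47505856 0.09702348 0.048     ]]
[ 254  203   87   52 2509] [297.17058589 228.44200877] [[0.4556993  0.02915945 0.048     ]]
[0.54355126 0.01983849 0.048     ]
0.06816624111913515 146.36075177163374
```

>>> apply_moves --pt "0.6 0.002 0 0.025 0 0 0" --pt "0.6 0 0 0.025 0 0 0" --pt "0.6 0 0 0.015 0 0 0" --pt "0.6 0 0 0.005 0 0 0" --pt "0.6 0 0 0 0 0 0" --pt "0 0 0 0 0 0 0" --pt "0 0 0 0 0 0 0" --pt "0 0 0 0 0 0 0" --pt "0 0 0 0 0 0 0" --pt "0 0 0 0 0 0 0" --pt "0 0 0 0 0 0 0" --pt "0 0 0 0 0 0 0" --newtons 40

```text
time_s: 16.95
tcp_pos: [0.4873, 0.0577, 0.0838]
eef_rot: [-180.0, -0.1, -6.0]
contact_force: [-1.7, 1.4, 5.4]
gripper_width: 0.0235
gripper_force: 40.0
```

```bash
cat > arc.py <<'E'
import sys
from h import *
# arc.py cx cy R a0 step n yaw : rows tool-frame
cx,cy,r,a0,st,n,yaw=map(float,sys.argv[1:8])
a=np.radians(a0+st*np.arange(int(n)+1));p=np.c_[cx+r*np.cos(a),cy+r*np.sin(a)]
d=np.diff(p,axis=0);y=np.radians(yaw)
for i,(x,w) in enumerate(d): print(round(a0+st*(i+1),1),[0,round(np.cos(y)*x+np.sin(y)*w,4),round(np.sin(y)*x-np.cos(y)*w,4)])
E
cat > f.py <<'E'
from h import *
s=get_state();c=np.array([.5455,.022]);p=s['tcp_pos'][:2]-c;a=np.arctan2(p[1],p[0]);f=s['contact_force']
print('ang',np.degrees(a).round(2),'r',np.hypot(*p).round(4),'Fr',(f[0]*np.cos(a)+f[1]*np.sin(a)).round(2),'Ft',(-f[0]*np.sin(a)+f[1]*np.cos(a)).round(2),'F',f.round(1),'z',s['tcp_pos'][2].round(4),'w',s['gripper_width'])
E
python3 f.py; python3 arc.py .5455 .022 .0685 148.5 5 72 -6
```

```text
ang 148.5 r 0.0683 Fr 2.16 Ft -0.31 F [-1.7  1.4  5.4] z 0.0838 w 0.023450129752585692
153.5 [0, np.float64(-0.0023), np.float64(0.0055)]
158.5 [0, np.float64(-0.0018), np.float64(0.0057)]
163.5 [0, np.float64(-0.0013), np.float64(0.0058)]
168.5 [0, np.float64(-0.0008), np.float64(0.0059)]
173.5 [0, np.float64(-0.0003), np.float64(0.006)]
178.5 [0, np.float64(0.0002), np.float64(0.006)]
183.5 [0, np.float64(0.0007), np.float64(0.0059)]
188.5 [0, np.float64(0.0012), np.float64(0.0058)]
193.5 [0, np.float64(0.0017), np.float64(0.0057)]
198.5 [0, np.float64(0.0022), np.float64(0.0055)]
203.5 [0, np.float64(0.0027), np.float64(0.0053)]
208.5 [0, np.float64(0.0032), np.float64(0.0051)]
213.5 [0, np.float64(0.0036), np.float64(0.0048)]
218.5 [0, np.float64(0.004), np.float64(0.0044)]
223.5 [0, np.float64(0.0044), np.float64(0.0041)]
228.5 [0, np.float64(0.0047), np.float64(0.0037)]
233.5 [0, np.float64(0.005), np.float64(0.0033)]
238.5 [0, np.float64(0.0053), np.float64(0.0028)]
243.5 [0, np.float64(0.0055), np.float64(0.0023)]
248.5 [0, np.float64(0.0057), np.float64(0.0018)]
253.5 [0, np
[... 1942 characters left out ...]
np.float64(-0.006), np.float64(-0.0003)]
448.5 [0, np.float64(-0.006), np.float64(0.0002)]
453.5 [0, np.float64(-0.0059), np.float64(0.0007)]
458.5 [0, np.float64(-0.0058), np.float64(0.0012)]
463.5 [0, np.float64(-0.0057), np.float64(0.0017)]
468.5 [0, np.float64(-0.0055), np.float64(0.0022)]
473.5 [0, np.float64(-0.0053), np.float64(0.0027)]
478.5 [0, np.float64(-0.0051), np.float64(0.0032)]
483.5 [0, np.float64(-0.0048), np.float64(0.0036)]
488.5 [0, np.float64(-0.0044), np.float64(0.004)]
493.5 [0, np.float64(-0.0041), np.float64(0.0044)]
498.5 [0, np.float64(-0.0037), np.float64(0.0047)]
503.5 [0, np.float64(-0.0033), np.float64(0.005)]
508.5 [0, np.float64(-0.0028), np.float64(0.0053)]
```

>>> apply_moves --pt "0 -0.0023 0.0055 0 0 0 0" --pt "0 -0.0018 0.0057 0 0 0 0" --pt "0 -0.0013 0.0058 0 0 0 0" --pt "0 -0.0008 0.0059 0 0 0 0"

```text
time_s: 17.28
tcp_pos: [0.4788, 0.0356, 0.0838]
eef_rot: [-179.9, -0.1, -6.0]
contact_force: [-0.4, 1.4, 5.3]
gripper_width: 0.0232
gripper_force: 40.0
```

>>> apply_moves --pt "0 -0.0003 0.006 0 0 0 0" --pt "0 0.0002 0.006 0 0 0 0" --pt "0 0.0007 0.0059 0 0 0 0" --pt "0 0.0012 0.0058 0 0 0 0"

```text
time_s: 17.62
tcp_pos: [0.4783, 0.0116, 0.0837]
eef_rot: [-180.0, -0.1, -6.0]
contact_force: [0.7, 1.8, 4.9]
gripper_width: 0.0233
gripper_force: 40.0
```

```bash
python3 f.py
```

```text
ang -171.18 r 0.0681 Fr -0.98 Ft -1.7 F [0.7 1.8 4.9] z 0.0837 w 0.023349333662024862
```

>>> apply_moves --pt "0 0.0017 0.0057 0 0 0 0" --pt "0 0.0022 0.0055 0 0 0 0" --pt "0 0.0027 0.0053 0 0 0 0" --pt "0 0.0032 0.0051 0 0 0 0"

```text
time_s: 17.95
tcp_pos: [0.4858, -0.0111, 0.0838]
eef_rot: [-180.0, -0.1, -6.0]
contact_force: [0.1, 1.4, 7.0]
gripper_width: 0.0231
gripper_force: 40.0
```

```bash
python3 f.py
```

```text
ang -151.04 r 0.0683 Fr -0.77 Ft -1.18 F [0.1 1.4 7. ] z 0.0838 w 0.023128186159139735
```

>>> apply_moves --pt "0 0.0036 0.0048 0 0 0 0" --pt "0 0.004 0.0044 0 0 0 0" --pt "0 0.0044 0.0041 0 0 0 0" --pt "0 0.0047 0.0037 0 0 0 0"

```text
time_s: 18.28
tcp_pos: [0.5005, -0.0299, 0.0838]
eef_rot: [-180.0, -0.1, -6.0]
contact_force: [-1.6, 2.0, 6.8]
gripper_width: 0.0229
gripper_force: 40.0
```

```bash
python3 f.py
```

```text
ang -130.95 r 0.0687 Fr -0.48 Ft -2.51 F [-1.6  2.   6.8] z 0.0838 w 0.022938029100098584
```

>>> apply_moves --pt "0 0.005 0.0033 0 0 0 0" --pt "0 0.0053 0.0028 0 0 0 0" --pt "0 0.0055 0.0023 0 0 0 0" --pt "0 0.0057 0.0018 0 0 0 0"

```text
time_s: 18.62
tcp_pos: [0.5205, -0.0425, 0.0837]
eef_rot: [180.0, -0.0, -6.0]
contact_force: [-1.7, 0.9, 8.4]
gripper_width: 0.0232
gripper_force: 40.0
```

```bash
python3 f.py
```

```text
ang -111.21 r 0.0692 Fr -0.19 Ft -1.88 F [-1.7  0.9  8.4] z 0.0837 w 0.023216836931958394
```

>>> apply_moves --pt "0 0.0058 0.0013 0 0 0 0" --pt "0 0.0059 0.0008 0 0 0 0" --pt "0 0.006 0.0003 0 0 0 0" --pt "0 0.006 -0.0002 0 0 0 0"

```text
time_s: 18.95
tcp_pos: [0.5435, -0.0478, 0.0837]
eef_rot: [179.9, 0.0, -6.0]
contact_force: [-2.2, -3.9, 8.3]
gripper_width: 0.0233
gripper_force: 40.0
```

```bash
python3 f.py
```

```text
ang -91.68 r 0.0698 Fr 3.97 Ft -2.04 F [-2.2 -3.9  8.3] z 0.0837 w 0.023347887269426344
```

>>> apply_moves --pt "0 0.0059 -0.0007 0 0 0 0" --pt "0 0.0058 -0.0012 0 0 0 0" --pt "0 0.0057 -0.0017 0 0 0 0" --pt "0 0.0055 -0.0022 0 0 0 0"

```text
time_s: 19.28
tcp_pos: [0.5673, -0.0449, 0.0838]
eef_rot: [179.9, -0.0, -6.0]
contact_force: [-0.3, -7.4, 5.5]
gripper_width: 0.0233
gripper_force: 40.0
```

```bash
python3 f.py
```

```text
ang -71.98 r 0.0704 Fr 6.9 Ft -2.56 F [-0.3 -7.4  5.5] z 0.0838 w 0.02331806146147438
```

>>> apply_moves --pt "0 0.0053 -0.0027 0 0 0 0" --pt "0 0.0051 -0.0032 0 0 0 0" --pt "0 0.0048 -0.0036 0 0 0 0" --pt "0 0.0044 -0.004 0 0 0 0"

```text
time_s: 19.62
tcp_pos: [0.5894, -0.0337, 0.0838]
eef_rot: [179.9, -0.1, -6.0]
contact_force: [5.2, -9.8, 1.0]
gripper_width: 0.0232
gripper_force: 40.0
```

```bash
python3 f.py
```

```text
ang -51.8 r 0.0709 Fr 10.93 Ft -1.98 F [ 5.2 -9.8  1. ] z 0.0838 w 0.023174344300958896
```

>>> apply_moves --pt "0 0.0041 -0.0044 0 0 0 0" --pt "0 0.0037 -0.0047 0 0 0 0" --pt "0 0.0033 -0.005 0 0 0 0" --pt "0 0.0028 -0.0053 0 0 0 0"

```text
time_s: 19.95
tcp_pos: [0.6046, -0.0178, 0.0838]
eef_rot: [179.7, -0.0, -6.0]
contact_force: [4.6, -26.0, 2.8]
gripper_width: 0.0232
gripper_force: 40.0
```

```bash
python3 f.py
```

```text
ang -33.94 r 0.0712 Fr 18.36 Ft -19.03 F [  4.6 -26.    2.8] z 0.0838 w 0.023150132396621042
```

>>> apply_moves --pt "0 0.0023 -0.0055 0 0 0 0" --pt "0 0.0018 -0.0057 0 0 0 0" --pt "0 0.0013 -0.0058 0 0 0 0" --pt "0 0.0008 -0.0059 0 0 0 0"

```text
time_s: 20.28
tcp_pos: [0.6156, 0.007, 0.0839]
eef_rot: [-180.0, -0.3, -6.0]
contact_force: [9.4, -2.7, -3.3]
gripper_width: 0.0235
gripper_force: 40.0
```

```bash
python3 f.py
```

```text
ang -12.1 r 0.0717 Fr 9.79 Ft -0.65 F [ 9.4 -2.7 -3.3] z 0.0839 w 0.023470958061572265
```

```bash
sed -i 's/\[.5455,.022\]/[.5473,.0215]/' f.py; python3 f.py; sed -i 's/\[0,round/[0,*map(float,(round/;s/w,4)\])$/w,4)))])/' arc.py; python3 arc.py .5473 .0215 .07 -12 -2.5 20 -6
```

```text
ang -12.01 r 0.0698 Fr 9.79 Ft -0.66 F [ 9.4 -2.7 -3.3] z 0.0839 w 0.023470958061572265
-14.5 [0, -0.0004, 0.003]
-17.0 [0, -0.0005, 0.003]
-19.5 [0, -0.0006, 0.003]
-22.0 [0, -0.0008, 0.003]
-24.5 [0, -0.0009, 0.0029]
-27.0 [0, -0.001, 0.0029]
-29.5 [0, -0.0012, 0.0028]
-32.0 [0, -0.0013, 0.0028]
-34.5 [0, -0.0014, 0.0027]
-37.0 [0, -0.0015, 0.0027]
-39.5 [0, -0.0016, 0.0026]
-42.0 [0, -0.0017, 0.0025]
-44.5 [0, -0.0018, 0.0024]
-47.0 [0, -0.002, 0.0023]
-49.5 [0, -0.0021, 0.0023]
-52.0 [0, -0.0022, 0.0022]
-54.5 [0, -0.0022, 0.0021]
-57.0 [0, -0.0023, 0.002]
-59.5 [0, -0.0024, 0.0019]
-62.0 [0, -0.0025, 0.0018]
```

>>> apply_moves --pt "0 0.0008 0.003 0 0 0 0" --pt "0 -0.0005 0.003 0 0 0 0"

```text
time_s: 20.45
tcp_pos: [0.6146, 0.0027, 0.0839]
eef_rot: [-179.9, -0.3, -5.9]
contact_force: [6.7, -0.2, -0.2]
gripper_width: 0.0229
gripper_force: 40.0
```

```bash
python3 f.py
```

```text
ang -15.62 r 0.0699 Fr 6.47 Ft 1.63 F [ 6.7 -0.2 -0.2] z 0.0839 w 0.02289183591942615
```

>>> apply_moves --pt "0 -0.0006 0.003 0 0 0 0" --pt "0 -0.0008 0.003 0 0 0 0"

```text
time_s: 20.62
tcp_pos: [0.6128, -0.0029, 0.0839]
eef_rot: [-179.9, -0.3, -6.0]
contact_force: [5.6, 7.8, -0.7]
gripper_width: 0.0233
gripper_force: 40.0
```

```bash
python3 f.py
```

```text
ang -20.42 r 0.0699 Fr 2.53 Ft 9.24 F [ 5.6  7.8 -0.7] z 0.0839 w 0.023289875173012304
```

>>> apply_moves --pt "0 -0.0009 0.0029 0 0 0 0" --pt "0 -0.001 0.0029 0 0 0 0"

```text
time_s: 20.78
tcp_pos: [0.611, -0.0072, 0.0839]
eef_rot: [-179.8, -0.4, -6.0]
contact_force: [8.3, 12.3, -2.7]
gripper_width: 0.0232
gripper_force: 40.0
```

```bash
python3 f.py
```

```text
ang -24.23 r 0.0699 Fr 2.48 Ft 14.62 F [ 8.3 12.3 -2.7] z 0.0839 w 0.023221634771573473
```

>>> apply_moves --pt "0 -0.0012 0.0028 0 0 0 0" --pt "0 -0.0013 0.0028 0 0 0 0"

```text
time_s: 20.95
tcp_pos: [0.6087, -0.0119, 0.0839]
eef_rot: [-179.7, -0.5, -5.9]
contact_force: [10.3, 13.0, -4.6]
gripper_width: 0.0227
gripper_force: 40.0
```

```bash
python3 f.py
```

```text
ang -28.52 r 0.0698 Fr 2.81 Ft 16.33 F [10.3 13.  -4.6] z 0.0839 w 0.02273467205576309
```

>>> apply_moves --pt "0 -0.0014 0.0027 0 0 0 0" --pt "0 -0.0015 0.0027 0 0 0 0"

```text
time_s: 21.12
tcp_pos: [0.6055, -0.0169, 0.0839]
eef_rot: [-179.7, -0.5, -5.9]
contact_force: [11.6, 9.4, -6.4]
gripper_width: 0.0229
gripper_force: 40.0
```

```bash
python3 f.py
```

```text
ang -33.41 r 0.0697 Fr 4.44 Ft 14.25 F [11.6  9.4 -6.4] z 0.0839 w 0.022900452709314508
```

>>> apply_moves --pt "0 -0.0016 0.0026 0 0 0 0" --pt "0 -0.0017 0.0025 0 0 0 0"

```text
time_s: 21.28
tcp_pos: [0.6013, -0.0225, 0.0839]
eef_rot: [-179.8, -0.5, -5.9]
contact_force: [9.3, 3.9, -4.5]
gripper_width: 0.0232
gripper_force: 40.0
```

```bash
python3 f.py
```

```text
ang -39.15 r 0.0697 Fr 4.76 Ft 8.84 F [ 9.3  3.9 -4.5] z 0.0839 w 0.023212725397485385
```

>>> apply_moves --pt "0 -0.0018 0.0024 0 0 0 0" --pt "0 -0.002 0.0023 0 0 0 0"

```text
time_s: 21.45
tcp_pos: [0.5952, -0.029, 0.0839]
eef_rot: [180.0, -0.2, -5.9]
contact_force: [5.6, -5.5, 0.7]
gripper_width: 0.0234
gripper_force: 40.0
```

```bash
python3 f.py
```

```text
ang -46.53 r 0.0696 Fr 7.84 Ft 0.34 F [ 5.6 -5.5  0.7] z 0.0839 w 0.023378334563297028
```

>>> apply_moves --pt "0 -0.0021 0.0023 0 0 0 0" --pt "0 -0.0022 0.0022 0 0 0 0"

```text
time_s: 21.62
tcp_pos: [0.59, -0.0334, 0.0838]
eef_rot: [180.0, -0.2, -6.0]
contact_force: [4.8, -4.1, 0.0]
gripper_width: 0.0228
gripper_force: 40.0
```

```bash
python3 f.py
```

```text
ang -52.09 r 0.0695 Fr 6.18 Ft 1.23 F [ 4.8 -4.1  0. ] z 0.0838 w 0.02278204295594032
```

>>> apply_moves --pt "0 -0.0022 0.0021 0 0 0 0" --pt "0 -0.0023 0.002 0 0 0 0"

```text
time_s: 21.78
tcp_pos: [0.5848, -0.037, 0.0838]
eef_rot: [180.0, -0.2, -6.0]
contact_force: [4.4, -3.4, 1.8]
gripper_width: 0.023
gripper_force: 40.0
```

```bash
python3 f.py; python3 arc.py .5473 .0215 .07 -57 2.5 18 -6
```

```text
ang -57.33 r 0.0695 Fr 5.25 Ft 1.87 F [ 4.4 -3.4  1.8] z 0.0838 w 0.02300219482169044
-54.5 [0, 0.0023, -0.002]
-52.0 [0, 0.0022, -0.0021]
-49.5 [0, 0.0022, -0.0022]
-47.0 [0, 0.0021, -0.0023]
-44.5 [0, 0.002, -0.0023]
-42.0 [0, 0.0018, -0.0024]
-39.5 [0, 0.0017, -0.0025]
-37.0 [0, 0.0016, -0.0026]
-34.5 [0, 0.0015, -0.0027]
-32.0 [0, 0.0014, -0.0027]
-29.5 [0, 0.0013, -0.0028]
-27.0 [0, 0.0012, -0.0028]
-24.5 [0, 0.001, -0.0029]
-22.0 [0, 0.0009, -0.0029]
-19.5 [0, 0.0008, -0.003]
-17.0 [0, 0.0006, -0.003]
-14.5 [0, 0.0005, -0.003]
-12.0 [0, 0.0004, -0.003]
```

>>> apply_moves --pt "0 0.0023 -0.002 0 0 0 0" --pt "0 0.0022 -0.0021 0 0 0 0" --pt "0 0.0022 -0.0022 0 0 0 0"

```text
time_s: 22.03
tcp_pos: [0.5916, -0.0321, 0.0838]
eef_rot: [179.9, -0.1, -6.0]
contact_force: [3.1, -7.4, 2.5]
gripper_width: 0.0233
gripper_force: 40.0
```

```bash
python3 f.py
```

```text
ang -50.47 r 0.0695 Fr 7.74 Ft -2.31 F [ 3.1 -7.4  2.5] z 0.0838 w 0.023349245215007818
```

>>> apply_moves --pt "0 0.0021 -0.0023 0 0 0 0" --pt "0 0.002 -0.0023 0 0 0 0"

```text
time_s: 22.2
tcp_pos: [0.5964, -0.0278, 0.0838]
eef_rot: [179.9, -0.1, -6.0]
contact_force: [4.2, -6.6, 2.2]
gripper_width: 0.0231
gripper_force: 40.0
```

```bash
python3 f.py
```

```text
ang -45.1 r 0.0696 Fr 7.63 Ft -1.64 F [ 4.2 -6.6  2.2] z 0.0838 w 0.02314548921020826
```

>>> apply_moves --pt "0 0.0018 -0.0024 0 0 0 0" --pt "0 0.0017 -0.0025 0 0 0 0"

```text
time_s: 22.37
tcp_pos: [0.6001, -0.0238, 0.0838]
eef_rot: [179.9, -0.1, -6.0]
contact_force: [1.8, -13.2, 4.0]
gripper_width: 0.0233
gripper_force: 40.0
```

```bash
python3 f.py
```

```text
ang -40.67 r 0.0696 Fr 10.0 Ft -8.83 F [  1.8 -13.2   4. ] z 0.0838 w 0.02331238350432128
```

>>> apply_moves --pt "0 0.0016 -0.0026 0 0 0 0" --pt "0 0.0015 -0.0027 0 0 0 0"

```text
time_s: 22.53
tcp_pos: [0.6029, -0.0203, 0.0838]
eef_rot: [179.8, 0.0, -6.0]
contact_force: [1.7, -18.7, 3.9]
gripper_width: 0.0231
gripper_force: 40.0
```

```bash
python3 f.py
```

```text
ang -36.95 r 0.0695 Fr 12.58 Ft -13.88 F [  1.7 -18.7   3.9] z 0.0838 w 0.023142189743966365
```

>>> apply_moves --pt "0 0.0014 -0.0027 0 0 0 0"

```text
time_s: 22.62
tcp_pos: [0.6044, -0.0182, 0.0838]
eef_rot: [179.7, 0.0, -6.0]
contact_force: [2.1, -19.2, 4.4]
gripper_width: 0.0232
gripper_force: 40.0
```

```bash
python3 f.py
```

```text
ang -34.84 r 0.0695 Fr 12.68 Ft -14.62 F [  2.1 -19.2   4.4] z 0.0838 w 0.02319965119683099
```

>>> apply_moves --pt "0 0.0013 -0.0028 0 0 0 0" --pt "0 0.0004 -0.001 0 0 0 0" --pt "0 0 0 0 0 0 0" --pt "0 0 0 0 0 0 0" --pt "0 0 0 0 0 0 0" --pt "0 0 0 0 0 0 0"

```text
time_s: 23.12
tcp_pos: [0.6071, -0.0141, 0.0838]
eef_rot: [179.8, -0.1, -6.0]
contact_force: [4.1, -15.6, 3.8]
gripper_width: 0.0232
gripper_force: 40.0
```

```bash
python3 f.py
```

```text
ang -30.77 r 0.0696 Fr 11.5 Ft -11.34 F [  4.1 -15.6   3.8] z 0.0838 w 0.02323516313220638
```

>>> apply_moves --pt "0 0 0.0022 0 0 0 0" --pt "0 0 0 0 0 0 0" --pt "0.6 0 0 0 0 0 0" --pt "0.6 0 0 0 0 0 0" --pt "0.6 0 0 0 0 0 0" --pt "0.6 0 0 0 0 0 0" --pt "0.6 0 0 0 0 0 0" --pt "0.6 0 0 -0.01 0 0 0" --pt "0.6 0 0 -0.02 0 0 0" --pt "0.6 0 0 -0.03 0 0 0" --pt "0.6 0 0 -0.03 0 0 0" --pt "0.6 0 0 0 0 0 0"

```text
time_s: 24.12
tcp_pos: [0.6095, -0.013, 0.1803]
eef_rot: [-179.9, -0.6, -5.9]
contact_force: [2.1, 0.1, 1.0]
gripper_width: 0.0529
gripper_force: 0.0
```

```bash
python3 go.py .5205 .3245 .16 -6; python3 - <<'E'
from h import *
c=capture('top');save(c,'pics/top2.png',1.5)
P=depthpts(c);hsv=cv2.cvtColor(c['frame'],cv2.COLOR_RGB2HSV);H,S,V=[hsv[...,i] for i in range(3)]
X,Y,Z=P[...,0],P[...,1],P[...,2]
m=(H>4)&(H<20)&(S>170)&(X<.7)&(X>.3)&(Y>.1)&(Z<.06)
n,l,st,ce=cv2.connectedComponentsWithStats(m.astype(np.uint8))
for i in range(1,n):
    if st[i,4]<20: continue
    print('mk',st[i],onplane(c,[ce[i]],.02),np.median(P[l==i],0), P[l==i][:,2].max())
E
```

```text
t 24.1167 pos [ 0.6095 -0.013   0.1803] rot [-179.89   -0.55   -5.93] F [2.07 0.11 0.98] w 0.0529 gf 0.0
shift [-0.1234 -0.3265  0.0203] turn_z 0.0008 minrows 8.383545934206907 0.009790334331281769
```

View pics/top2.png

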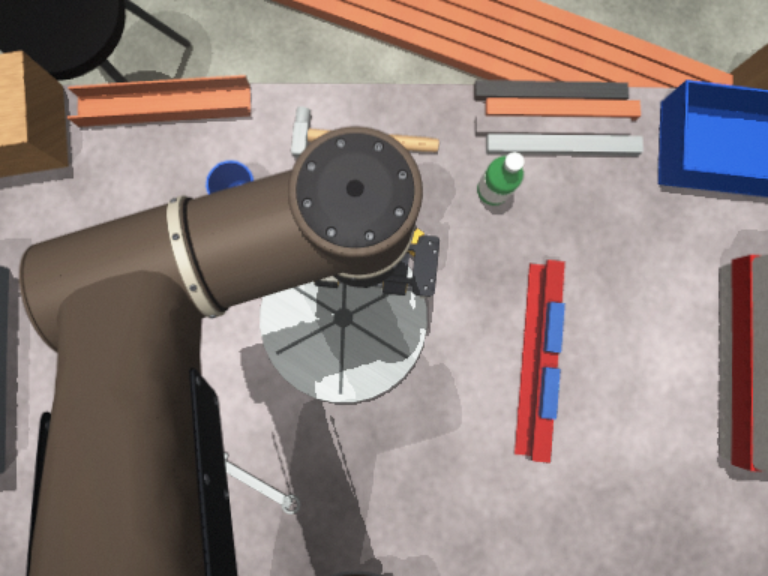

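The rail holds both tubes, (555,328) and (550,393); the arm hides the marker, so I move over it.

>>> apply_moves --pt "0.6 -0.0112 -0.0297 0 0 0 0" --pt "0.6 -0.0112 -0.0297 0 0 0 0" --pt "0.6 -0.0112 -0.0297 0 0 0 0" --pt "0.6 -0.0112 -0.0297 0 0 0 0" --pt "0.6 -0.0112 -0.0297 0 0 0 0" --pt "0.6 -0.0112 -0.0297 0 0 0 0" --pt "0.6 -0.0112 -0.0297 0 0 0 0" --pt "0.6 -0.0112 -0.0297 0 0 0 0" --pt "0.6 -0.0112 -0.0297 0 0 0 0" --pt "0.6 -0.0112 -0.0297 0 0 0 0" --pt "0.6 -0.0112 -0.0297 0 0 0 0"

```text
time_s: 25.08
tcp_pos: [0.5168, 0.3258, 0.1729]
eef_rot: [180.0, 0.0, -6.0]
contact_force: [0.0, 0.4, 0.4]
gripper_width: 0.0529
gripper_force: 0.0
```

>>> apply_moves --pt "0.6 0 0 0 0 0 0.0612" --pt "0.6 0 0 0 0 0 0.0612" --pt "0.6 0 0 0 0 0 0.0612" --pt "0.6 0 0 0 0 0 0.0612" --pt "0.6 0 0 0 0 0 0.0612" --pt "0.6 0 0 0 0 0 0" --pt "0.6 0 0 0 0 0 0" --pt "0.6 0 0 0 0 0 0"

```text
time_s: 25.75
tcp_pos: [0.5177, 0.3244, 0.1729]
eef_rot: [180.0, 0.0, -33.4]
contact_force: [0.7, 0.1, 0.6]
gripper_width: 0.0529
gripper_force: 0.0
```

```bash
python3 - <<'E'
from h import *
c=capture('wrist');save(c,'pics/w4.png',1.5);print('cam',c['T'][:3,3])
P=depthpts(c);hsv=cv2.cvtColor(c['frame'],cv2.COLOR_RGB2HSV);H,S=hsv[...,0],hsv[...,1]
Z=P[...,2]
for nm,m,z in(('top',(abs(Z-.04)<.005),.04),('foot',(Z<.025),.016)):
  m=m&(H>4)&(H<20)&(S>150)&(P[...,0]<.65)
  n,l,st,ce=cv2.connectedComponentsWithStats(m.astype(np.uint8))
  for i in range(1,n):
    if st[i,4]<80: continue
    p=onplane(c,np.argwhere(l==i)[:,::-1],z)[:,:2].astype(np.float32);print(nm,st[i],cv2.minEnclosingCircle(p),p.mean(0))
c=capture('top');P=depthpts(c);V=c['frame'].max(2);X,Y,Z=P[...,0],P[...,1],P[...,2]
m=(V<60)&(Z>.085)&(Z<.11)&(np.hypot(X-.545,Y-.02)<.1)
p=onplane(c,np.argwhere(m)[:,::-1],.098)[:,:2];d=p.mean(0)-[.5429,.0227] if len(p) else 0;print('knob',len(p),p.mean(0) if len(p) else 0,np.degrees(np.arctan2(d[1],d[0])) if len(p) else 0)
save(c,'pics/top3.png',1.5)
E
python3 go.py .5205 .3245 .16 -33.5
```

```text
cam [0.57578799 0.2845055  0.31301811]
top [184  34  23  40  84] ((0.6385701298713684, 0.3058064579963684), 0.01703137531876564) [0.6350749 0.3034907]
top [241 173  28  28 580] ((0.5219164490699768, 0.3258620798587799), 0.012240405194461346) [0.5220583 0.3257206]
foot [ 233  157   46   47 1023] ((0.5217135548591614, 0.3255799412727356), 0.022261325269937515) [0.5244381  0.32331693]
knob 34 [ 0.60040041 -0.01652215] -34.29866065172705
t 25.85 pos [0.5178 0.3244 0.173 ] rot [179.99   0.   -33.44] F [ 0.6  -0.19 -0.55] w 0.0527 gf 0.0
shift [ 0.0022 -0.0016  0.013 ] turn_z 0.0007 minrows 0.31854842398082495 0.008899645122405759
```

View pics/w4.png

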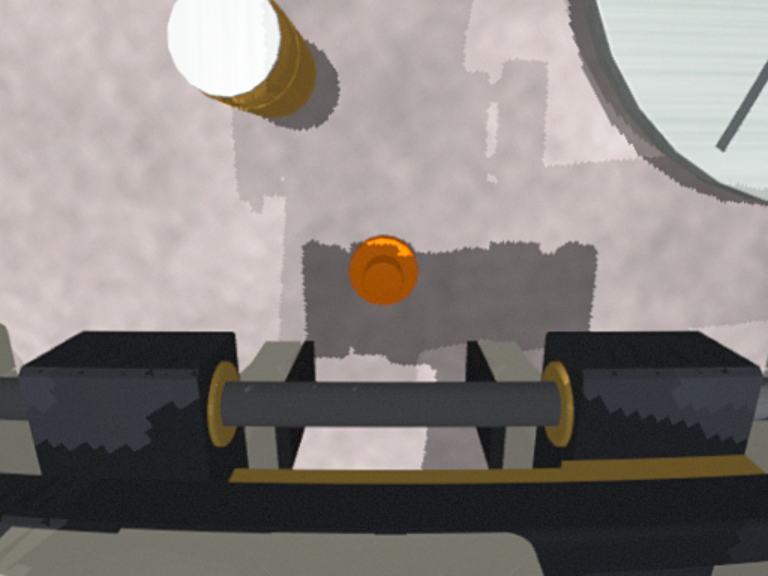

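Marker grip at (383,275) stands upright at (0.522, 0.326), undisturbed; the can is well clear at (225,50).

>>> apply_moves --pt "0.6 0.0027 -0.0034 0.025 0 0 0" --pt "0.6 0 0 0.035 0 0 0" --pt "0.6 0 0 0.035 0 0 0" --pt "0.6 0 0 0.025 0 0 0" --pt "0.6 0 0 0.012 0 0 0" --pt "0.6 0 0 0.004 0 0 0" --pt "0.6 0 0 0 0 0 0" --pt "0 0 0 0 0 0 0" --pt "0 0 0 0 0 0 0" --pt "0 0 0 0 0 0 0" --pt "0 0 0 0 0 0 0" --pt "0 0 0 0 0 0 0" --pt "0 0 0 0 0 0 0" --newtons 25

```text
time_s: 26.93
tcp_pos: [0.5223, 0.3262, 0.038]
eef_rot: [-179.9, -0.0, -33.5]
contact_force: [-2.0, -0.8, 4.9]
gripper_width: 0.0235
gripper_force: 25.0
```

```bash
python3 go.py .5219 .3257 .18 -33.5
```

```text
t 26.9333 pos [0.5223 0.3262 0.038 ] rot [-1.7992e+02 -2.0000e-02 -3.3540e+01] F [-1.95 -0.8   4.9 ] w 0.0235 gf 25.0
shift [-1.00e-04  6.00e-04 -1.42e-01] turn_z -0.0004 minrows 3.406313894901011 0.0052554534649405515
```

>>> apply_moves --pt "0 0 0 -0.01 0 0 0" --pt "0 0 0 -0.02 0 0 0" --pt "0 0 0 -0.03 0 0 0" --pt "0 0 0 -0.03 0 0 0" --pt "0 0 0 -0.03 0 0 0" --pt "0 0 0 -0.02 0 0 0" --pt "0 0 0 0 0 0 0" --pt "0 0 0 0 0 0 0"

```text
time_s: 27.6
tcp_pos: [0.5222, 0.3262, 0.1789]
eef_rot: [-179.8, -0.0, -33.6]
contact_force: [0.1, -0.6, -2.1]
gripper_width: 0.023
gripper_force: 25.0
```

```bash
python3 go.py .640 -.039 .18 -33.5; python3 - <<'E'
from h import *
c=capture('top');hsv=cv2.cvtColor(c['frame'],cv2.COLOR_RGB2HSV);H,S,V=[hsv[...,i] for i in range(3)]
P=depthpts(c);X,Y,Z=P[...,0],P[...,1],P[...,2]
m=(H>18)&(H<32)&(S>120)&(Z>.055)&(Z<.072)&(abs(X-.69)<.06)&(abs(Y+.074)<.06)
m=cv2.morphologyEx(m.astype(np.uint8),cv2.MORPH_CLOSE,np.ones((5,5),np.uint8))
p=onplane(c,np.argwhere(m)[:,::-1],.063)[:,:2].astype(np.float32);print('block',m.sum(),cv2.minAreaRect(p),p.mean(0))
m2=(S<90)&(V>170)&(Z>.055)&(Z<.072)&(abs(X-.69)<.03)&(abs(Y+.074)<.03)
p=onplane(c,np.argwhere(m2)[:,::-1],.063);print('dot',m2.sum(),p.mean(0))
m=(V<60)&(Z>.085)&(Z<.11)&(np.hypot(X-.545,Y-.02)<.1)
p=onplane(c,np.argwhere(m)[:,::-1],.098)[:,:2].astype(np.float32);print('knob',len(p),cv2.minEnclosingCircle(p)if len(p) else 0)
cv2.imwrite('pics/top4.png',cv2.resize(c['frame'][120:280,160:320,::-1],None,fx=3,fy=3))
E
```

```text
t 27.6 pos [0.5222 0.3262 0.1789] rot [-1.7983e+02 -1.0000e-02 -3.3560e+01] F [ 0.14 -0.56 -2.07] w 0.023 gf 25.0
shift [ 0.3     0.2392 -0.0011] turn_z -0.0006 minrows 9.201054622087494 0.007822053583505878
block 353 ((0.6887229084968567, -0.07356248050928116), (0.06950664520263672, 0.03445075452327728), 56.08152389526367) [ 0.6889275 -0.0740756]
dot 24 [ 0.68346512 -0.07050564  0.063     ]
knob 37 ((0.6013094782829285, -0.013936154544353485), 0.010781960561871529)
```

View pics/top4.png

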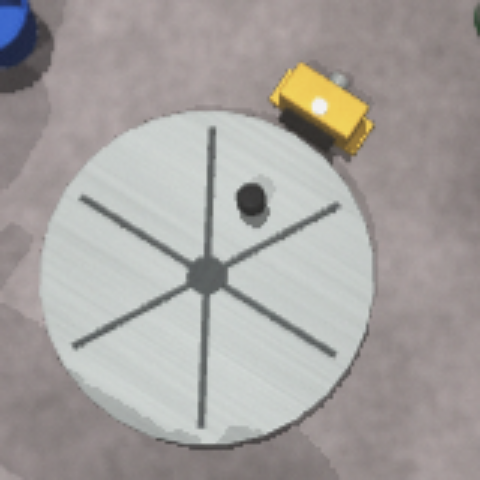

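Top crop: parked disc with knob at (252,200), shoe block dot at (320,105), hub (207,276); the mark point in front of the block is free of the knob.

>>> apply_moves --pt "0 0.0214 0.0172 0 0 0 0" --pt "0 0.0214 0.0172 0 0 0 0" --pt "0 0.0214 0.0172 0 0 0 0" --pt "0 0.0214 0.0172 0 0 0 0" --pt "0 0.0214 0.0172 0 0 0 0" --pt "0 0.0214 0.0172 0 0 0 0" --pt "0 0.0214 0.0172 0 0 0 0" --pt "0 0.0214 0.0172 0 0 0 0" --pt "0 0.0214 0.0172 0 0 0 0" --pt "0 0.0214 0.0172 0 0 0 0" --pt "0 0.0214 0.0172 0 0 0 0" --pt "0 0.0214 0.0172 0 0 0 0" --pt "0 0.0214 0.0172 0 0 0 0" --pt "0 0.0214 0.0172 0 0 0 0" --pt "0 0 0 0 0 0 0" --pt "0 0 0 0 0 0 0" --pt "0 0 0 0 0 0 0"

```text
time_s: 29.07
tcp_pos: [0.6377, -0.0407, 0.1755]
eef_rot: [179.9, 0.1, -33.6]
contact_force: [1.3, -0.6, -1.1]
gripper_width: 0.0232
gripper_force: 25.0
```

```bash
python3 go.py .639 -.040 .088 -33.5; python3 - <<'E'
from h import *
c=capture('wrist');save(c,'pics/w5.png',1.5)
P=depthpts(c);hsv=cv2.cvtColor(c['frame'],cv2.COLOR_RGB2HSV);H,S,V=[hsv[...,i] for i in range(3)];Z=P[...,2]
m=(H>20)&(H<34)&(S>120)&(Z>.057)&(Z<.069)
p=onplane(c,np.argwhere(m)[:,::-1],.063)[:,:2].astype(np.float32);print('block',m.sum(),cv2.minAreaRect(p))
E
```

```text
t 29.0667 pos [ 0.6377 -0.0407  0.1755] rot [ 1.799e+02  1.200e-01 -3.360e+01] F [ 1.25 -0.56 -1.07] w 0.0232 gf 25.0
shift [ 0.0007 -0.0013  0.0875] turn_z -0.0011 minrows 2.099737916408395 0.014306290658106097
block 3674 ((0.6901004314422607, -0.07547947764396667), (0.06920687854290009, 0.0320892371237278), 56.33934020996094)
```

View pics/w5.png

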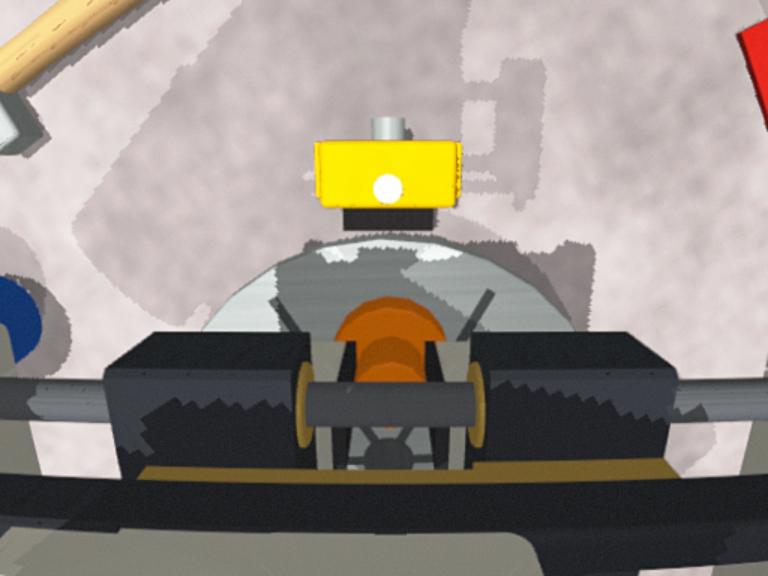

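Wrist view: marker (390,345) hangs in line with the block's white dot (388,188), as wanted.

>>> apply_moves --pt "0 0.0005 -0.0008 0.02 0 0 0" --pt "0 0 0 0.025 0 0 0" --pt "0 0 0 0.02 0 0 0" --pt "0 0 0 0.012 0 0 0" --pt "0 0 0 0.006 0 0 0" --pt "0 0 0 0.003 0 0 0" --pt "0 0 0 0 0 0 0" --pt "0 0 0 0 0 0 0" --pt "0 0 0 0 0 0 0"

```text
time_s: 29.87
tcp_pos: [0.6402, -0.0399, 0.0923]
eef_rot: [-179.9, -0.1, -33.5]
contact_force: [-0.5, 0.0, -1.5]
gripper_width: 0.0233
gripper_force: 25.0
```

```bash
python3 go.py .639 -.040 .086 -33.5
```

```text
t 29.8667 pos [ 0.6402 -0.0399  0.0923] rot [-1.7993e+02 -9.0000e-02 -3.3530e+01] F [-0.5   0.03 -1.46] w 0.0233 gf 25.0
shift [-0.0009  0.0007  0.0063] turn_z -0.0004 minrows 0.15411807309921452 0.004814236292848848
```

>>> apply_moves --pt "0 0 0 0.003 0 0 0" --pt "0 0 0 0.002 0 0 0" --pt "0 0 0 0.0008 0 0 0" --pt "0 0 0 0 0 0 0" --pt "0 0 0 0 0 0 0"

```text
time_s: 30.28
tcp_pos: [0.6396, -0.0401, 0.086]
eef_rot: [-180.0, -0.0, -33.5]
contact_force: [-1.8, 0.0, 5.9]
gripper_width: 0.0234
gripper_force: 25.0
```

```bash
python3 go.py .639 -.040 .086 -33.5
```

```text
t 30.2833 pos [ 0.6396 -0.0401  0.086 ] rot [-1.7998e+02 -3.0000e-02 -3.3550e+01] F [-1.76  0.02  5.9 ] w 0.0234 gf 25.0
shift [-0.0006  0.0003 -0.    ] turn_z -0.0005 minrows 0.015147741943714583 0.006301800571666169
```

Touched down (force up by 7 N). Release and lift straight up, then move off.

>>> apply_moves --pt "0.5 0 0 0 0 0 0" --pt "0.5 0 0 0 0 0 0" --pt "0.5 0 0 0 0 0 0" --pt "0.5 0 0 0 0 0 0" --pt "0.5 0 0 0 0 0 0" --pt "0.5 0 0 -0.01 0 0 0" --pt "0.5 0 0 -0.02 0 0 0" --pt "0.5 0 0 -0.03 0 0 0" --pt "0.5 0 0 -0.03 0 0 0" --pt "0.5 0 0 -0.03 0 0 0" --pt "0.5 0 0 -0.02 0 0 0" --pt "0.5 0 0 0 0 0 0"

```text
time_s: 31.28
tcp_pos: [0.6419, -0.0401, 0.2318]
eef_rot: [-179.7, -0.4, -33.5]
contact_force: [0.5, -0.1, 0.4]
gripper_width: 0.0438
gripper_force: 0.0
```

>>> apply_moves --pt "0.5 -0.018 -0.036 0 0 0 0" --pt "0.5 -0.018 -0.036 0 0 0 0" --pt "0.5 -0.018 -0.036 0 0 0 0" --pt "0.5 -0.018 -0.036 0 0 0 0" --pt "0.5 -0.018 -0.036 0 0 0 0" --pt "0.5 -0.018 -0.036 0 0 0 0" --pt "0.5 -0.018 -0.036 0 0 0 0" --pt "0.5 -0.018 -0.036 0 0 0 0" --pt "0.5 -0.018 -0.036 0 0 0 0" --pt "0.5 0 0 0 0 0 0" --pt "0.5 0 0 0 0 0 0" --pt "0.5 0 0 0 0 0 0"

```text
time_s: 32.28
tcp_pos: [0.6832, 0.3196, 0.2249]
eef_rot: [179.9, 0.0, -33.5]
contact_force: [-0.2, -0.1, 1.0]
gripper_width: 0.0436
gripper_force: 0.0
```

```bash
python3 - <<'E'
from h import *
c=capture('top');save(c,'pics/top5.png',1.5)
P=depthpts(c);hsv=cv2.cvtColor(c['frame'],cv2.COLOR_RGB2HSV);H,S,V=[hsv[...,i] for i in range(3)]
X,Y,Z=P[...,0],P[...,1],P[...,2]
for nm,m,z in(('mkfoot',(H>4)&(H<18)&(S>150)&(abs(X-.63)<.06)&(abs(Y+.04)<.06)&(Z<.07),.064),('mktop',(H>4)&(H<18)&(S>150)&(abs(X-.63)<.06)&(abs(Y+.04)<.06)&(Z>.08),.088),
 ('knob',(V<60)&(Z>.085)&(Z<.11)&(np.hypot(X-.545,Y-.02)<.1),.098),('block',(H>20)&(H<34)&(S>120)&(abs(Z-.063)<.008)&(abs(X-.69)<.06)&(abs(Y+.074)<.06),.063)):
  p=onplane(c,np.argwhere(m)[:,::-1],z)[:,:2].astype(np.float32)
  print(nm,len(p),cv2.minEnclosingCircle(p) if len(p) else 0,np.median(Z[m]) if len(p) else 0)
print(get_state()['tcp_pos'],get_state()['contact_force'])
E
```

```text
mkfoot 140 ((0.6366876363754272, -0.03938751295208931), 0.021327443420886993) 0.06348289162681753
mktop 77 ((0.6374186277389526, -0.03925589472055435), 0.012036803178489208) 0.08766356906581874
knob 27 ((0.6010158658027649, -0.014474213123321533), 0.010397208854556084) 0.09652655794009923
block 316 ((0.6887822151184082, -0.07402244210243225), 0.03702608123421669) 0.062438303187577426
[0.68335538 0.31885234 0.22527577] [-0.6262576 -0.1777905 -0.1947144]
```

View pics/top5.png

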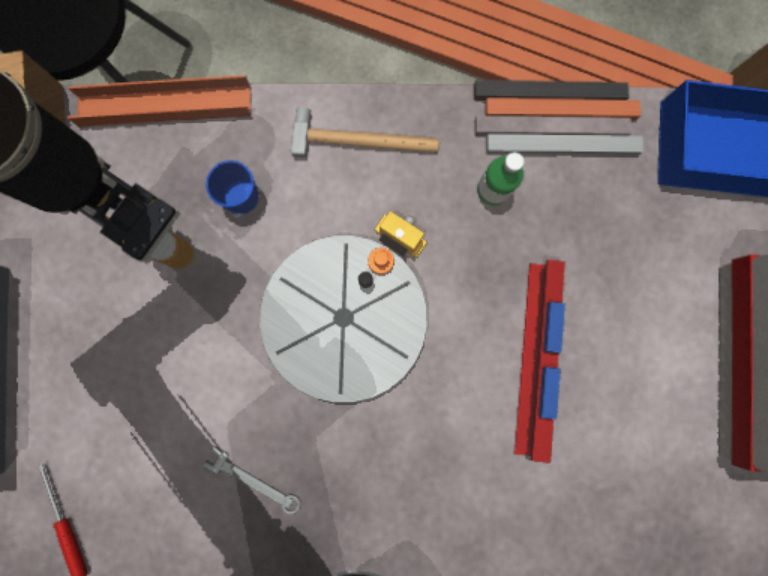

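Final view: marker (381,261) stands upright on the disc in line with the white dot, knob (365,280) has not moved, both tubes are on the rail, and can, pot and bottle are in place.

```bash
python3 -c "
from plant import close_job; print(close_job())"
```

```text
the job is handed in; nothing more can be done
None
```

The job is handed in at about 32 s on the robot's clock; the judge gave no verdict back. Two tubes were on the disc and both now lie on the red rail. The disc is parked about 0.6° from the tight spot's estimated middle. The marker stands about 5 mm from its mark point, in line with the white dot. The can, pot and bottle were not touched.

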